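# Shut the marked air valve under the sliding cover

## Task

The air to the heat press must be turned off. Slide the cover of the grey air box all the way across onto the flat deck by pushing its upright rib, without lifting the cover out of its guides, then push the marked valve handle, the one that ends in a round disc, fully shut so that it lies across its pipe. Leave the plain bar handle and everything else on the table as they are, and leave the cover slid open.

Things in the scene. Friction and masses are not known exactly. Their poses are not given: they have to be found in the camera images.
- air_box: Grey steel air box fixed to the table, 326 x 280 mm; place and yaw vary. Origin: centre of the cover's slideway, on the table surface; z up, y the way the cover opens. Guide walls at x +-129 mm (8 thick, top z 74), end stops at y +-137 (5 thick, top z 72); between them the bay (-y half) and the deck (+y half). A flange at x 133 to 193, top z 62 mm, lies along the far side.
- bay_middle (a point): Middle of the bay's floor (box y -67, z 4 mm). The bay is sunken and open-topped: y -135 to 0, x -113 to 113 mm between 12 mm wide ledges (top z 62) that carry the cover. It holds both valves; from each a copper pipe runs along y at z 10 to 26 mm.
- deck_middle (a point): Middle of the flat deck's top (box y +67, z 62 mm), onto which the cover slides. The deck spans y 0 to 135 mm, level with the ledges of the bay.
- cover: Aluminium plate 244 mm (x) by 132 mm (y), 5 thick, about 0.35 kg, loose between the guide walls (3 mm play a side). Origin: centre of its underside, at box z 62 mm; axes as the box's. Starts over the bay, centre at box y -69 to -56, hiding both valves; slides to box +y until the end stop, centre at y +69. Takes 1 to 5 N.
- rib_top (a point): Middle of the top of the cover's upright rib: a plate 70 mm long in x, 8 mm thick in y, standing 27 mm above the plate's upper face at the cover's centre. This point is 32 mm above the cover's underside (box z 94 mm).
- handle_disc (a joint): Marked handle's angle: 0 = open, pointing along its pipe to box +y; grows counter-clockwise seen from above, the end swinging to box -x; 1.571 = fully shut at its stop, pointing to box -x across the pipe. Starts at 0 to 0.25. Turns stiffly (about 4 N at the disc), stays where left.
- disc_pivot (a point): On the marked handle's pivot axis, at its top face (box z 52 mm). Steel lever 12 mm wide, z 40 to 52, ending in a flat disc 28 mm across, equally thick, same metal; 55 mm from pivot to far edge. Pivot at box y about -105, box x about +55 or -45 mm (the valves may swap places). Brass valve body below: 30 x 34 mm, top z 32.
- disc_end (a point): Centre of the round disc at the end of the marked handle, on its top face (box z 52 mm), 41 mm from the pivot.
- handle_bar (a joint): Angle of the other valve handle, measured in the same way. It starts at 0 to 0.25 rad and must be left alone.
- bar_pivot (a point): On the pivot axis of the other handle, at its top face (box z 52 mm): a plain straight steel bar 12 mm wide and 12 mm thick, ending square 55 mm from the pivot. It takes whichever of the two valve places the marked one does not.
- bar_end (a point): Top face of the plain bar handle, 41 mm from its pivot.
- cone_a: Blue cone of thread, 58 mm across, 112 mm high, standing beyond the bay's end of the box. Origin: centre of its underside. Leave alone.
- cone_b: Green cone of thread, 58 mm across, 112 mm high, standing on the far side of the box. Origin: centre of its underside. Leave alone.
- bobbin: Small bobbin, 32 mm across, 26 mm high, standing on the box's far flange. Origin: centre of its underside. Leave alone.
- tape_roll: Roll of tape lying flat, 76 mm across, 24 mm high, beyond the deck's end of the box. Origin: centre of its underside. Leave alone.
- screwdriver: Screwdriver, 170 mm long, lying on the table on the robot's side of the box. Leave alone.
- oil_bottle: White bottle, 52 mm across, 130 mm high, on the right side of the table. Origin: centre of its underside. Leave alone.
- mug: White mug, 80 mm across, 95 mm high, on the left side of the table. Origin: centre of its underside. Leave alone.

How it is judged (in metres and radians):
On the way, in this order (a step that is already met when the one before it is completed fails the run):
1. the cover is slid off the bay onto the deck (y of cover in the frame of air_box above 0.055 m), for 0.2 s.
2. the disc-ended handle is pushed shut (value of joint handle_disc above 1.4 rad), for 0.2 s.
At the end, for the whole second after the job is handed in: Cover flat and at rest in its guides on the deck, its centre 55 mm or more past the box centre (stop at 69 mm); disc-ended handle within 10 degrees of its shut stop; end of the plain bar handle within 12 mm of its start, bystanders within 30 mm of theirs (value of joint handle_disc above 1.4 rad and velocity of joint handle_disc below 0.05 rad/s and y of cover in the frame of air_box above 0.055 m and z of cover in the frame of air_box below 0.067 m and angle between cover's own z axis and vertical below 0.06 rad and linear speed of cover below 0.02 m/s and distance of bar_end from where it was at the start of the episode below 0.012 m and distance of each of cone_a, cone_b, bobbin, tape_roll, screwdriver, oil_bottle, mug from where it was at the start of the episode below 0.03 m); the robot touches nothing.
It fails at once if the cover is lifted or tipped out of its guides (more than 10 mm up, or 0.15 rad) (z of cover in the frame of air_box above 0.072 m or angle between cover's own z axis and vertical above 0.15 rad).
It fails at once if the plain bar handle is moved (its end by more than 12 mm) (distance of bar_end from where it was at the start of the episode above 0.012 m).
It fails at once if a bystander is moved by more than 30 mm (distance of any of cone_a, cone_b, bobbin, tape_roll, screwdriver, oil_bottle, mug from where it was at the start of the episode above 0.03 m).
It also fails if it takes over 48 s, if anything falls off the work surface, if the arm or the gripper's body presses on something with over 40 N, if the wrist force passes 120 N, or if a joint passes its speed limit or range.

## Robot

A 6-joint arm with a two-finger parallel gripper is mounted at the origin on the work surface. World frame = base frame: x ahead of the robot, y to its left, z up, the work surface at z = 0. Lengths are in mm, angles in rad, forces in N, time in s.
With the tool pointing down it reaches from about 350 to 875 mm from the base axis. Payload 4.2 kg.
Tool frame: the origin (TCP) lies between the finger pads; the fingertips stand 25 mm ahead of it and the grasp point (between the pads) lies 6 mm ahead of it; z points along the fingers, y is the line along which they close (so a half turn about z gives the same grasp; the last joint's range is limited). The gripper opens to 85 mm and grips with 20 to 120 N. Pads are 22 mm wide; open, the fingers measure 114 mm over their backs; the gripper's body (76 mm by 85 mm) begins 54 mm behind the grasp point. The pads swing forward as they close: fully open they stand 13 mm farther back than shut.
Start: joints at [-0.976, 0.385, 0.008, 0, -1.194, -0.259], TCP at [205.968, -590.065, 256.312] pointing down, gripper open.
Joint ranges: [-3.14, 3.14], [-1.21, 2.06], [-1.07, 1.41], [-3.16, 2.05], [-2.99, -0.16], [-3.1, 3.1]. Speed limits (rad/s): [2.79, 2.79, 3.14, 3.14, 3.14, 3.14].

## Interface

Orientations are given as a unit quaternion [x, y, z, w].
In Python, from bench import read_state, get_image, job_done gives the robot as it stands.
- The arm moves only by the tool play_rows, never from a script. Its argument "series" is a list of rows, each a list of 6 numbers: the shift along the world's x, y, z in mm, then the turn, a rotation vector about the world's x, y, z in units of 6 degrees (1.0 is 6 degrees). A call has 1 to 20 rows; each row shifts and turns the commanded pose from where the row before left it; what a row does not reach is not made up. A row lasts 1/12 s, in which the tool goes at most 41.7 mm and 7.16 degrees, less where a joint would pass 70% of its speed; a pose out of reach is approached as far as the arm can. A call is refused whole if a number of a shift passes 41.7 or a number of a turn 1, either way. A call with a gripper value outside its range is refused whole. "gripper" is the opening, from 0 (shut) to 1 (fully open), set as the call begins (left out, the last holds). The fingers move at their own pace and stop on an object; the grip force is fixed at half the most. Time passes only in rows, so rows that do not move let the fingers close. It gives the time, the measured TCP pose, the force, the opening and the grip force at its end, in the units of the state.
- read_state(): the state, without advancing time (a new reading comes with each control period).
- get_image(name): name is "side" or "top"; returns a dict with "image" (384x512x3 uint8, red, green, blue), "fx", "fy", "cx", "cy" (pixels), "dist_coeffs" ([k1, k2, p1, p2, k3] as OpenCV has them; the pictures are not rectified), "eye" and "rotation" of the camera in the world. Camera axes: x right, y down, z forward; pixel columns grow to the right and rows downward; lengths in mm; the calibration is good to about 2 mm. A picture is of the moment at which its call begins. There is no depth.
- job_done(): hands the job in; it is judged then, once.
The state is a dict: "clock": time; "joints": joint angles; "joint_vel": joint speeds; "joint_efforts": joint torques, N m; "position": TCP position; "ee_rot": TCP orientation; "contact_force": force on the tool from outside, world axes, zero at the start; "wrist_torque": the same for the moment, N m; "gripper_width": finger opening in mm; "grasp_force": force on a finger pad.
Only numpy, scipy, OpenCV 4.12 (cv2) and the standard library are available. Lean on these libraries where they do the work, as an engineer would, in place of code of your own. Each camera call takes 0.05 s, during which the arm holds its last target. There are 200 camera calls.

## Working session

There is one attempt and no reset: what is moved stays moved. The work goes in short steps, Python scripts to look and compute and a tool call to move; the robot and the scene stay as the last step left them, time stands still between calls to the robot, and variables do not carry over. Pictures are saved under pics/ and viewed, at most 10 in all, crops included, and the job is handed in when it is done.

Besides the shell and the picture viewer there is one more tool, called as name(argument=value, ...), one argument or row to a line, values as JSON. play_rows: Moves the arm, as the interface text tells. Its arguments: {"type":"object","properties":{"series":{"type":"array","items":{"type":"array","items":{"type":"number"}}},"gripper":{"type":"number"}},"required":["series"]}

```bash
mkdir -p pics; ls; python3 - <<'E'
from bench import read_state,get_image
import cv2,pickle
s=read_state();print(s['clock'],s['position'],s['ee_rot'],s['gripper_width'])
for n in('top','side'):
    d=get_image(n);pickle.dump(d,open(f'{n}0.pkl','wb'));print(n,d['fx'],d['cx'],d['cy'],d['dist_coeffs'],d['eye'],d['rotation'])
    cv2.imwrite(f'pics/{n}0.png',cv2.resize(d['image'][:,:,::-1],(800,600),interpolation=cv2.INTER_CUBIC))
E
```

```text
pics
0.0 [ 205.80256113 -589.59150195  255.23185503] [-1.67034902e-01  9.85950392e-01  1.05526910e-03 -2.28670256e-04] 86.0118873895312
top 450.23368244036004 256.6261556720244 196.3565314021875 [-0.05415465  0.          0.          0.          0.        ] [ 322.46037232   24.69231176 1439.86676139] [-0.66563145  0.73924748 -0.07613798  0.0681978 ]
side 467.6502505544876 246.17719942327753 195.27097137025285 [-0.12374212  0.          0.          0.          0.        ] [ 315.72352212 -909.86916906 1286.4070625 ] [ 0.93564174 -0.11904322  0.05191652 -0.32818884]
```

View pics/top0.png

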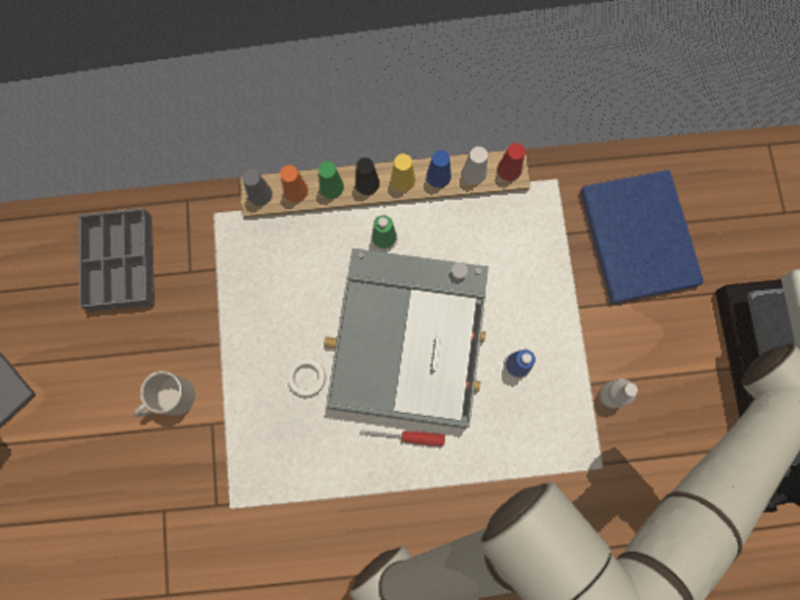

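View pics/side0.png

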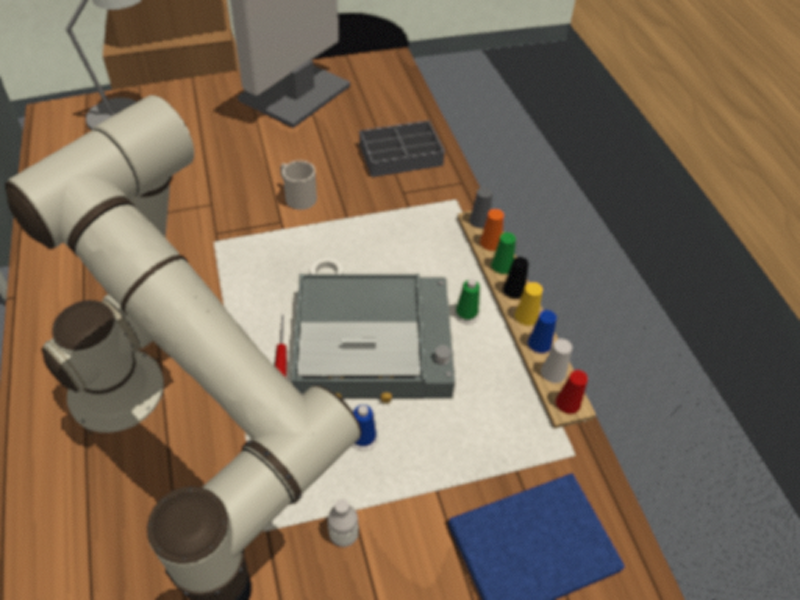

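The top view shows the box centred near (410,340) with the cover over its right part, the rib at about (435,355), the bobbin on the far flange at (459,271) and the blue cone at (520,362). I'll enlarge it.

```bash
cat > h.py <<'E'
import numpy as np,cv2,pickle
from scipy.spatial.transform import Rotation as R
def K(d): return np.array([[d['fx'],0,d['cx']],[0,d['fy'],d['cy']],[0,0,1.]])
def ray(d,px,z):
    u=cv2.undistortPoints(np.array([[px]],float),K(d),np.array(d['dist_coeffs']))[0,0]
    q=R.from_quat(d['rotation']).apply([u[0],u[1],1]) if len(np.shape(d['rotation']))==1 else np.array(d['rotation'])@[u[0],u[1],1]
    e=np.array(d['eye']);return e+q*(z-e[2])/q[2]
def proj(d,P):
    Rm=R.from_quat(d['rotation']).as_matrix().T
    return cv2.projectPoints(np.array(P,float).reshape(-1,3),cv2.Rodrigues(Rm)[0],-Rm@np.array(d['eye']),K(d),np.array(d['dist_coeffs']))[0][:,0]
def crop(d,x,y,w,h,s,name): cv2.imwrite(name,cv2.resize(d['image'][y:y+h,x:x+w,::-1],None,fx=s,fy=s,interpolation=cv2.INTER_CUBIC))
E
python3 - <<'E'
from h import *
d=pickle.load(open('top0.pkl','rb'));crop(d,200,152,124,124,4.8387,'pics/c1.png')
E
```

```text
(no output)
```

View pics/c1.png

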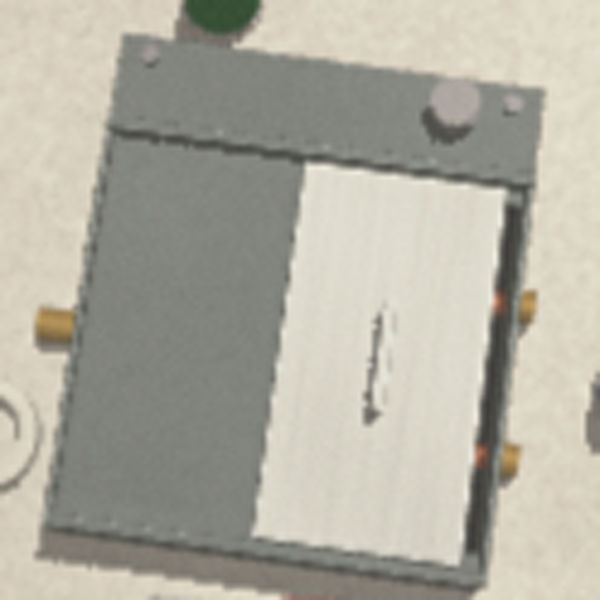

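Corners visible in the crop (4.84×): flange far corners (125,35) and (545,90), near wall corners (47,525) and (487,585), cover corners (306,163), (255,535), (506,188) and (464,565). Next I fit the pose.

```bash
python3 - <<'E'
from h import *
from scipy.optimize import least_squares
d=pickle.load(open('top0.pkl','rb'))
obs=np.array([(125,35),(545,90),(47,525),(487,583),(306,163),(255,535),(506,188),(464,565)])/4.8387+[200,152]-.5+.1
def pts(p):
    x,y,t,yc=p
    L=np.array([(193,140,62),(193,-140,62),(-133,140,74),(-133,-140,74),(122,yc+66,67),(-122,yc+66,67),(122,yc-66,67),(-122,yc-66,67)],float)
    c,s=np.cos(t),np.sin(t)
    return np.c_[x+c*L[:,0]-s*L[:,1],y+s*L[:,0]+c*L[:,1],L[:,2]]
r=least_squares(lambda p:(proj(d,pts(p))-obs).ravel(),[480,30,0,-60],loss='soft_l1')
print(r.x,np.round(r.fun.reshape(-1,2),2))
x,y,t,yc=r.x;np.save('pose.npy',r.x)
w=lambda a,b:(round(x+np.cos(t)*a-np.sin(t)*b,1),round(y+np.sin(t)*a+np.cos(t)*b,1))
for n,q in dict(rib=(0,yc),ribend=(0,69),pre=(0,yc-40),p55=(55,-105),p45=(-45,-105)).items():print(n,w(*q))
s=pickle.load(open('side0.pkl','rb'))
print('side proj of rib top', proj(s,[*w(0,yc),94])*800/512, 'cone', ray(d,(520*.64,360*.64),100), [ray(d,(np.array(q)/4.8387+[200,152]),18) for q in [(55,325)]])
E
```

```text
[ 5.19948358e+02 -9.15440691e+00 -2.39314058e-01 -5.63354262e+01] [[-0.4  -0.56]
 [ 0.23 -0.49]
 [-0.55  0.16]
 [ 0.79  0.77]
 [-0.12 -0.5 ]
 [-0.19  0.47]
 [ 0.41 -0.13]
 [-0.07  0.15]]
rib (np.float64(506.6), np.float64(-63.9))
ribend (np.float64(536.3), np.float64(57.9))
pre (np.float64(497.1), np.float64(-102.7))
p55 (np.float64(548.5), np.float64(-124.2))
p45 (np.float64(451.3), np.float64(-100.5))
side proj of rib top [[357.1015364  340.47829472]] cone [ 471.61536378 -221.34985417  100.        ] [array([557.18248163, 144.60551912,  18.        ])]
```

The fit gives box (520,-9), yaw -0.239 and cover y -56, and the side view agrees (rib predicted at (357,340), seen at (358,343)). I'll close the gripper and move to behind the rib.

play_rows(
  series=[
    [14.6,24.6,0,0,0,-0.274],
    [14.6,24.6,0,0,0,-0.274],
    [14.6,24.6,0,0,0,-0.274],
    [14.6,24.6,0,0,0,-0.274],
    [14.6,24.6,0,0,0,-0.274],
    [14.6,24.6,0,0,0,-0.274],
    [14.6,24.6,0,0,0,-0.274],
    [14.6,24.6,0,0,0,-0.274],
    [14.6,24.6,0,0,0,-0.274],
    [14.6,24.6,0,0,0,-0.274],
    [14.6,24.6,0,0,0,-0.274],
    [14.6,24.6,0,0,0,-0.274],
    [14.6,24.6,0,0,0,-0.274],
    [14.6,24.6,0,0,0,-0.274],
    [14.6,24.6,0,0,0,-0.274],
    [14.6,24.6,0,0,0,-0.274],
    [14.6,24.6,0,0,0,-0.274],
    [14.6,24.6,0,0,0,-0.274],
    [14.6,24.6,0,0,0,-0.274],
    [14.6,24.6,0,0,0,-0.274],
  ],
  gripper=0,
)

```text
clock: 1.77
position: [498.2, -96.7, 256.0]
ee_rot: [0.119, 0.993, 0.0, -0.0]
contact_force: [0.2, 0.2, -0.1]
gripper_width: -0.3
grasp_force: 0.0
```

play_rows(
  series=[
    [0,-1,-20,0,0,0],
    [0,0,-20,0,0,0],
    [0,0,-20,0,0,0],
    [0,0,-20,0,0,0],
    [0,0,-20,0,0,0],
    [0,0,-15,0,0,0],
    [0,0,-15,0,0,0],
    [0,0,-10,0,0,0],
    [0,0,-8,0,0,0],
    [0,0,-5,0,0,0],
    [0,0,0,0,0,0],
    [0,0,0,0,0,0],
  ],
)

```text
clock: 2.77
position: [498.3, -99.1, 103.6]
ee_rot: [0.119, 0.993, -0.0, 0.0]
contact_force: [-0.0, -0.2, 0.0]
gripper_width: 0.1
grasp_force: 0.0
```

```bash
python3 - <<'E'
from h import *
from bench import get_image
d=get_image('side');crop(d,150,140,180,140,4.4,'pics/s1.png')
E
```

```text
(no output)
```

View pics/s1.png

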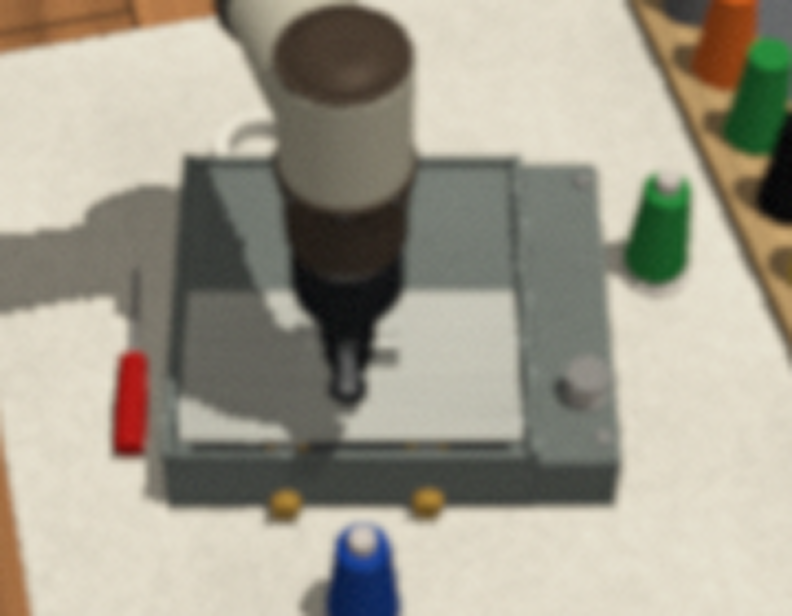

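The closed fingers, at about (345,395), stand just behind the rib at (360,355), clear of the plate. I'll push along box +y.

play_rows(
  series=[
    [0.9,3.9,0,0,0,0],
    [0.9,3.9,0,0,0,0],
    [0.9,3.9,0,0,0,0],
    [0.9,3.9,0,0,0,0],
    [1.4,5.8,0,0,0,0],
    [1.4,5.8,0,0,0,0],
    [1.9,7.8,0,0,0,0],
    [1.9,7.8,0,0,0,0],
    [1.9,7.8,0,0,0,0],
    [1.9,7.8,0,0,0,0],
    [1.9,7.8,0,0,0,0],
    [1.9,7.8,0,0,0,0],
    [1.9,7.8,0,0,0,0],
    [1.9,7.8,0,0,0,0],
    [1.9,7.8,0,0,0,0],
    [1.9,7.8,0,0,0,0],
    [1.4,5.8,0,0,0,0],
    [0.9,3.9,0,0,0,0],
  ],
)

```text
clock: 4.32
position: [525.9, 16.7, 103.2]
ee_rot: [0.119, 0.993, 0.0, -0.0]
contact_force: [0.0, -2.9, 1.7]
gripper_width: 0.0
grasp_force: 1.2
```

play_rows(
  series=[
    [0.9,3.9,0,0,0,0],
    [0.9,3.9,0,0,0,0],
    [0.7,2.9,0,0,0,0],
    [0.7,2.9,0,0,0,0],
    [0.5,1.9,0,0,0,0],
    [0.5,1.9,0,0,0,0],
  ],
)

```text
clock: 4.82
position: [529.8, 33.3, 103.2]
ee_rot: [0.119, 0.993, -0.0, -0.0]
contact_force: [0.0, -1.4, 2.1]
gripper_width: -0.2
grasp_force: 1.1
```

play_rows(
  series=[
    [0.5,1.9,0,0,0,0],
    [0.2,1,0,0,0,0],
    [0,0,0,0,0,0],
  ],
)

```text
clock: 5.07
position: [530.7, 36.4, 103.3]
ee_rot: [0.119, 0.993, 0.0, 0.0]
contact_force: [-0.4, -1.2, 1.3]
gripper_width: 0.1
grasp_force: 0.5
```

play_rows(
  series=[
    [0.5,1.9,0,0,0,0],
    [0.5,1.9,0,0,0,0],
    [0.2,1,0,0,0,0],
  ],
)

```text
clock: 5.32
position: [531.8, 41.1, 103.3]
ee_rot: [0.119, 0.993, 0.0, 0.0]
contact_force: [-0.7, -2.6, 1.0]
gripper_width: 0.0
grasp_force: 0.9
```

play_rows(
  series=[
    [0.2,1,0,0,0,0],
    [0.2,1,0,0,0,0],
    [0,0,0,0,0,0],
  ],
)

```text
clock: 5.57
position: [532.0, 42.6, 103.3]
ee_rot: [0.119, 0.993, -0.0, -0.0]
contact_force: [-0.3, -3.3, 0.9]
gripper_width: 0.1
grasp_force: 1.8
```

play_rows(
  series=[
    [-1.9,-7.8,0,0,0,0],
    [-1.9,-7.8,0,0,0,0],
    [0,0,15,0,0,0],
    [0,0,30,0,0,0],
    [0,0,30,0,0,0],
    [0,0,30,0,0,0],
    [0,-20,20,0,0,0],
    [-5,-38,10,0,0,0],
    [-10,-38,5,0,0,0],
    [-10,-38,0,0,0,0],
    [-10,-38,0,0,0,0],
    [-10,-38,0,0,0,0],
    [-10,-38,0,0,0,0],
    [-10,-38,0,0,0,0],
    [-10,-38,0,0,0,0],
    [-10,-38,0,0,0,0],
    [0,0,0,0,0,0],
  ],
)

```text
clock: 6.98
position: [441.2, -339.9, 242.9]
ee_rot: [0.122, 0.993, -0.0, 0.0]
contact_force: [0.4, 0.2, 0.3]
gripper_width: 0.0
grasp_force: 0.0
```

```bash
python3 - <<'E'
from h import *
from bench import get_image
d=get_image('top');pickle.dump(d,open('top1.pkl','wb'));crop(d,200,152,124,124,4.8387,'pics/c2.png')
d=get_image('side');pickle.dump(d,open('side1.pkl','wb'));crop(d,170,160,140,110,5.7,'pics/s2.png')
E
```

```text
(no output)
```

View pics/c2.png

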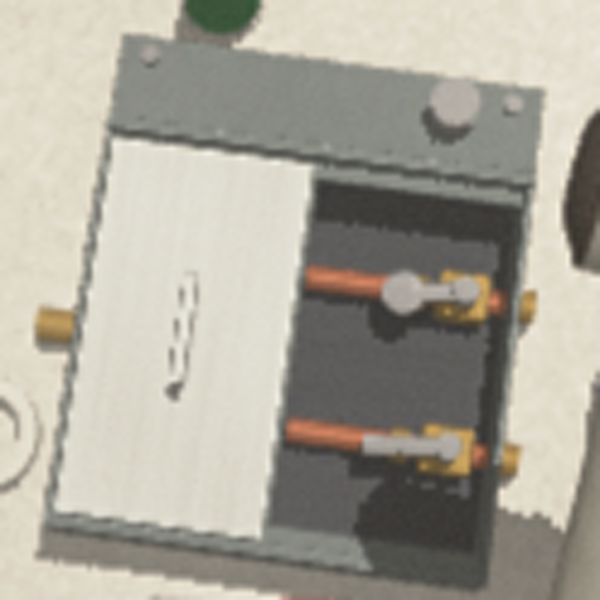

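View pics/s2.png

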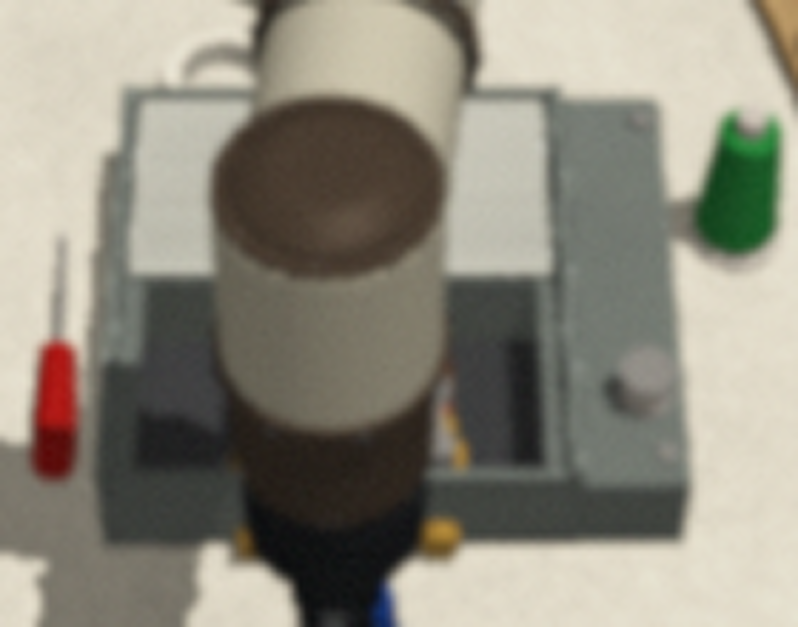

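The cover is on the deck. The disc handle is the far one, with its disc at (403,293) and pivot at (464,291). The bar's pivot is at (450,447) and its end at (365,445). Computing box coordinates.

```bash
python3 - <<'E'
from h import *
d=pickle.load(open('top1.pkl','rb'));x,y,t,_=np.load('pose.npy')
for n,p,z in [('disc',(403,293),52),('piv',(464,291),52),('barpiv',(450,447),52),('barend',(365,445),52),('cov1',(314,168),67),('cov2',(264,538),67)]:
    P=ray(d,np.array(p)/4.8387+[199.6,151.6],z);q=R.from_euler('z',-t).apply(P-[x,y,0]);print(n,P.round(1),q.round(1))
def w(a,b):return np.round([x+np.cos(t)*a-np.sin(t)*b,y+np.sin(t)*a+np.cos(t)*b],1)
for a in [(85,-45),(88,-64),(82,-62)]:print(a,w(*a))
E
```

```text
disc [550.3 -82.6  52. ] [ 46.9 -64.1  52. ]
piv [ 547.5 -121.9   52. ] [  53.5 -103.    52. ]
barpiv [ 448.3 -100.8   52. ] [ -47.9 -106.    52. ]
barend [455.3 -47.1  52. ] [-53.8 -52.2  52. ]
cov1 [635.3 -33.7  67. ] [117.9   3.5  67. ]
cov2 [402.6  23.   67. ] [-121.6    3.5   67. ]
(85, -45) [591.9 -73. ]
(88, -64) [590.3 -92.2]
(82, -62) [584.9 -88.8]
```

play_rows(
  series=[
    [14.8,25,0,0,0,0],
    [14.8,25,0,0,0,0],
    [14.8,25,0,0,0,0],
    [14.8,25,0,0,0,0],
    [14.8,25,0,0,0,0],
    [14.8,25,0,0,0,0],
    [14.8,25,0,0,0,0],
    [14.8,25,0,0,0,0],
    [14.8,25,0,0,0,0],
    [14.8,25,0,0,0,0],
    [0,0,-20,0,0,0],
    [0,0,-30,0,0,0],
    [0,0,-30,0,0,0],
    [0,0,-20,0,0,0],
    [0,0,0,0,0,0],
    [0,0,0,0,0,0],
  ],
)

```text
clock: 8.42
position: [591.0, -83.7, 142.9]
ee_rot: [0.118, 0.993, -0.0, -0.001]
contact_force: [0.1, -0.6, 0.9]
gripper_width: -0.1
grasp_force: 0.0
```

play_rows(
  series=[
    [-2,-6,0,0,0,0],
    [0,0,-15,0,0,0],
    [0,0,-15,0,0,0],
    [0,0,-10,0,0,0],
    [0,0,-10,0,0,0],
    [0,0,-10,0,0,0],
    [0,0,-8,0,0,0],
    [0,0,-7,0,0,0],
    [0,0,-5,0,0,0],
    [0,0,0,0,0,0],
    [0,0,0,0,0,0],
  ],
)

```text
clock: 9.33
position: [589.5, -90.7, 63.2]
ee_rot: [0.119, 0.993, -0.0, -0.0]
contact_force: [-0.8, 0.4, 0.2]
gripper_width: 0.1
grasp_force: 0.0
```

```bash
python3 - <<'E'
from h import *
from bench import get_image,read_state
d=get_image('side');crop(d,170,160,140,110,5.7,'pics/s3.png')
x,y,t,_=np.load('pose.npy')
P=read_state()['position'];p=[R.from_euler('z',-t).apply(np.array(P)-[x,y,0])[:2]]+[np.array(q) for q in [(72.7,-59.2),(59.7,-54.1),(46.7,-52.7),(31.6,-57.8),(20.5,-66.2),(13,-75.5),(13,-79)]]
print(P,p[0])
for a,b in zip(p,p[1:]):print(R.from_euler('z',t).apply([*(b-a),0])[:2].round(1))
E
```

```text
[589.71317734 -90.67184598  63.56184549] [ 87.09916916 -62.65746298]
[-13.2   6.8]
[-11.4   8. ]
[-12.3   4.4]
[-15.9  -1.4]
[-12.8  -5.5]
[-9.5 -7.3]
[-0.8 -3.4]
```

View pics/s3.png

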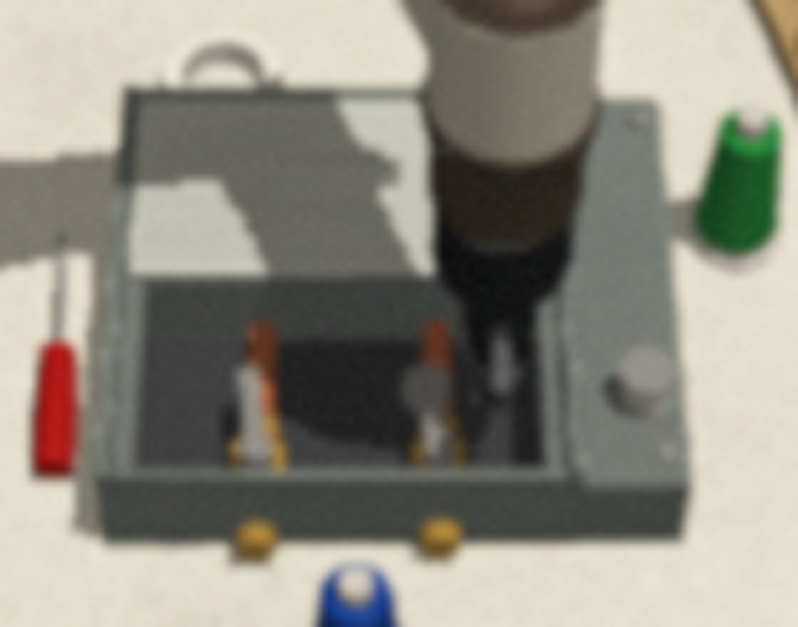

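The fingers, at about (500,380), are in the bay to the right of the disc at (427,385) and free of contact. I'll push along the arc.

play_rows(
  series=[
    [-4.4,2.3,0,0,0,0],
    [-4.4,2.3,0,0,0,0],
    [-4.4,2.2,0,0,0,0],
    [-3.8,2.7,0,0,0,0],
    [-3.8,2.7,0,0,0,0],
    [-3.8,2.6,0,0,0,0],
    [-4.1,1.5,0,0,0,0],
    [-4.1,1.5,0,0,0,0],
    [-4.1,1.4,0,0,0,0],
  ],
)

```text
clock: 10.13
position: [553.8, -71.1, 64.2]
ee_rot: [0.118, 0.993, 0.0, 0.002]
contact_force: [4.9, -0.9, 1.2]
gripper_width: -0.1
grasp_force: 2.2
```

play_rows(
  series=[
    [-4,-0.3,0,0,0,0],
    [-4,-0.3,0,0,0,0],
    [-4,-0.4,0,0,0,0],
    [-4,-0.4,0,0,0,0],
    [-4.3,-1.8,0,0,0,0],
    [-4.3,-1.8,0,0,0,0],
    [-4.2,-1.9,0,0,0,0],
  ],
)

```text
clock: 10.72
position: [522.6, -78.3, 63.1]
ee_rot: [0.119, 0.993, 0.0, -0.001]
contact_force: [2.7, 2.4, 0.6]
gripper_width: -0.4
grasp_force: 1.7
```

play_rows(
  series=[
    [-3.2,-2.4,0,0,0,0],
    [-3.2,-2.4,0,0,0,0],
    [-3.1,-2.5,0,0,0,0],
    [0,0,0,0,0,0],
  ],
)

```text
clock: 11.05
position: [512.8, -86.2, 63.0]
ee_rot: [0.119, 0.993, -0.0, -0.001]
contact_force: [1.8, 2.2, 0.5]
gripper_width: -0.2
grasp_force: 1.2
```

Now push in box -y to the stop, watching the force.

play_rows(
  series=[
    [-0.5,-2,0,0,0,0],
    [-0.5,-2,0,0,0,0],
    [0,0,0,0,0,0],
  ],
)

```text
clock: 11.3
position: [512.7, -87.7, 63.1]
ee_rot: [0.119, 0.993, 0.001, -0.0]
contact_force: [-0.3, 15.7, 1.7]
gripper_width: -0.2
grasp_force: 7.7
```

play_rows(
  series=[
    [-0.5,-2,0,0,0,0],
    [-0.2,-1,0,0,0,0],
    [0,0,0,0,0,0],
  ],
)

```text
clock: 11.55
position: [512.7, -88.4, 63.1]
ee_rot: [0.119, 0.993, 0.003, 0.0]
contact_force: [-0.6, 26.9, 3.2]
gripper_width: 0.0
grasp_force: 13.0
```

At the stop, with 27 N on the finger. Back off, lift and move clear.

play_rows(
  series=[
    [1,4,0,0,0,0],
    [2,8,0,0,0,0],
    [2,8,0,0,0,0],
    [0,0,20,0,0,0],
    [0,0,30,0,0,0],
    [0,0,30,0,0,0],
    [0,0,30,0,0,0],
    [0,0,30,0,0,0],
    [0,0,30,0,0,0],
    [0,-30,0,0,0,0],
    [-10,-38,0,0,0,0],
    [-10,-38,0,0,0,0],
    [-10,-38,0,0,0,0],
    [-10,-38,0,0,0,0],
    [-10,-38,0,0,0,0],
    [-10,-38,0,0,0,0],
    [-10,-38,0,0,0,0],
    [0,0,0,0,0,0],
    [0,0,0,0,0,0],
  ],
)

```text
clock: 13.13
position: [445.3, -370.3, 231.9]
ee_rot: [0.121, 0.993, 0.001, -0.002]
contact_force: [-0.3, 1.1, -1.1]
gripper_width: 0.1
grasp_force: 0.0
```

```bash
python3 - <<'E'
from h import *
from bench import get_image
d=get_image('top');crop(d,200,152,124,124,4.8387,'pics/c3.png')
E
```

```text
(no output)
```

View pics/c3.png

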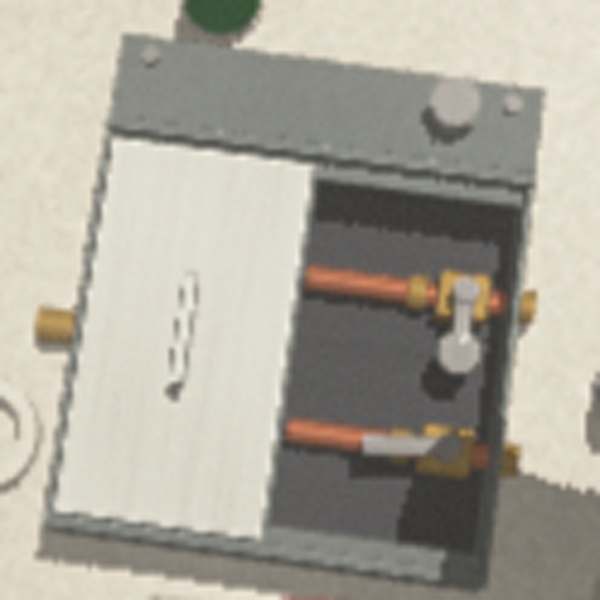

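The disc handle now lies across its pipe (pivot (465,291), disc (458,353), parallel to the cover edge). The bar end is still at (365,445) and the cover is at its stop. Handing in.

```bash
python3 -c "
from bench import job_done
print(job_done())"
```

```text
the job is handed in; nothing more can be done
None
```

The cover is slid fully onto the deck, the disc handle is pushed to its shut stop, the bar handle looks unmoved in the last picture, and the job is handed in at about 13 s; no verdict came back.

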